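Close the label box and tuck its flap under the lip

TASK

Close the small black label box so that the roll inside stays clean: fold the upright metal flap over the open top, keep it pressed flat against its spring, and push it forward by its raised step until its edge is fully home beneath the lip at the other end of the box and it stays shut when you let go. Only push the flap with the fingertips, on its outer (stepped) side: do not pinch it or touch its inner face, do not lift, tip or shove the box from its place, and leave the roll in the box and the jar, scale and marker around it where they are.

Things in the scene. Friction and masses are not known exactly. Their poses are not given: they have to be found in the camera images.
- label_box: Black open-topped box, weighted (about 2.2 kg), 150 (x) x 104 (y) mm, standing loose on the surface. Origin: centre of its underside; z up; +x is the tuck direction, towards the lip. Side walls 42 mm high, 8 mm floor. Near its -x end a hinge bar carries the flap, between ears at y = +-50 mm that reach z = 53 mm.
- flap (a joint): Flap angle about the bar, rad: 0 folded flat and level over the box (firm stop), 1.57 upright, 1.75 open stop. A spring of 0.08 Nm/rad drives it to 1.6 (0.13 Nm to hold it at 0), friction 0.03 Nm: let go untucked, it springs up to about 0.9. The flap is an aluminium plate 92 mm wide (y), 106 mm long from the bar, 5 mm thick, the bar in its mid-plane.
- flap_slide (a joint): Slide of the bar with the flap along the box's +x, m: 0 back, 0.022 fully home (firm stop). Friction 6 N, no spring. Folding is done with it back: above about 0.006 the flap's edge lands on the lip instead of before it. At 0.022 the edge is 11 mm beneath the lip, which it cannot pass through.
- flap_edge (a point): Middle of the flap's free edge, on its outer face (the upper face when folded), 106 mm from the hinge bar.
- flap_step (a point): Foot, at mid-width, of the raised step on the flap's outer face, 78 mm from the bar. The step is 36 mm wide (y), 6 mm high; its steep face looks to the hinge and is the one to push on; it slopes away towards the free edge. A fingertip lands on the plain outer face between bar and step.
- lip_mouth (a point): Middle of the lip's lower edge that meets the flap: in the box frame x = 55, z = 52.5 mm. The lip, 80 mm wide (y), 4 mm thick, is fixed to the box's +x end wall, 20 mm further on; a lead-in turned up 40 degrees stands 5 mm back from it, up to z = 60 mm. The folded flap's upper face is at z = 48.5 mm, 4 mm below the lip.
- flap_inner: Inner face panel of the flap (88 x 76 mm), the side towards the box's inside; carried by the flap. Must not be touched by the fingers. Origin on the hinge bar, x towards the free edge.
- label_roll: White label roll, 64 mm across, 26 mm high, lying loose inside the box on its floor. Origin: centre of its underside.
- green_jar: Square clear jar with green screw lid, 67 x 78 x 168 mm, standing to the left of the box, beyond the scale. Origin: centre of its underside.
- scale: Black slim bench scale, 125 x 155 x 27 mm, lying to the left of the box, nearest to it. Origin: centre of its underside.
- marker: Grey marker pen with black cap, 14 x 116 x 14 mm, lying near the front edge of the surface at the right. Origin: centre of its underside.
- flap_bar (a point): Middle of the hinge bar, which runs along the box's y; in the box frame at x = -62 mm + flap_slide, z = 46 mm. Its axes are the box's.

How it is judged:
By the outcome, as a careful person would: the job done as asked, in the order asked, and still so for the second after the job is handed in, with the robot touching nothing.
It also fails if it takes over 38 s, if anything falls off the work surface, if the arm or the gripper's body presses on something with over 40 N, if the wrist force passes 120 N, or if a joint passes its speed limit or range.

ROBOT

A 7-joint arm with a two-finger parallel gripper is mounted at the origin on a cart in front of the work surface, level with it; the furniture and walls round the work are solid. World frame = base frame: x ahead of the robot, y to its left, z up, the work surface at z = 0. Lengths are in m, angles in rad, forces in N, time in s.
With the tool pointing down it reaches from about 0.4 to 0.875 m from the base axis. Payload 6.5 kg.
Tool frame: the origin (TCP) lies at the very end of the fingers, on their centre line; the grasp point (between the pads) lies pinch_z behind it (pinch_z is the distance from the TCP to the grasp point, in m); z points along the fingers, y is the line along which they close (so a half turn about z gives the same grasp; the last joint's range is limited). The gripper opens to 88 mm and grips with 3 to 60 N. Pads are 18 mm wide; open, the fingers measure 123 mm over their backs; the gripper's body (75 mm by 187 mm) begins 45 mm behind the grasp point.
Start: joints at [1.1, 0.536, -0.004, 1.538, 0.003, 1.067, -0.071], TCP at [0.256, -0.597, 0.239] pointing down, gripper open.
Joint ranges: [-2.7, 2.7], [-0.37, 2.16], [-1.27, 1.26], [0.24, 2.4], [-1.31, 4.45], [0.19, 1.91], [-2.76, 2.76]. Speed limits (rad/s): [2.39, 2.39, 3.14, 3.14, 3.14, 3.14, 3.14].

INTERFACE

Orientations are given as a unit quaternion [w, x, y, z].
In Python, from rig import sense, camera, camera_params, sign_off, pinch_z gives the robot as it stands. The module is installed in compiled form; this text tells all that it offers.
- The arm moves only by the tool servo_tool, never from a script. Its argument "deltas" is one flat list of numbers, 6 for each row, row after row: the shift along the tool's x, y, z as a fraction of full scale, then the turn, a rotation vector about the tool's x, y, z as a fraction of full scale. A call has 1 to 12 rows; each row shifts and turns the commanded pose from where the row before left it, along the tool's axes as they then stand; what a row does not reach is not made up. Full scale, the value 1, is 6 cm for a shift and 0.1 rad for a turn. A row lasts 1/8 s, in which the tool goes at most 62.5 mm and 10.7 degrees, less where a joint would pass 70% of its speed; a pose out of reach is approached as far as the arm can. A call with a number of a shift or a turn outside -1 to 1 is refused whole. A call with a gripper value outside its range is refused whole. "gripper" is the opening, from -1 (shut) to 1 (fully open), set as the call begins (left out, the last holds). The fingers move at their own pace and stop on an object; the grip force is fixed at half the most. Time passes only in rows, so rows that do not move let the fingers close. It gives the time, the measured TCP pose, the force, the opening and the grip force at its end, in the units of the state.
- sense(): the state, without advancing time (a new reading comes with each control period).
- camera(name): name is "side" or "top"; returns the picture (420x560x3 uint8, red, green, blue); there is no depth.
- camera_params(name): a dict with "mtx" (3x3 intrinsics, pixels), "cam_to_world" (4x4, takes a point from camera to world coordinates). Camera axes: x right, y down, z forward; pixel columns grow to the right and rows downward; lengths in m; the calibration is good to about 2 mm. A picture is of the moment at which its call begins. camera_params takes no time and is no camera call.
- sign_off(): hands the job in; it is judged then, once.
The state is a dict: "t": time; "joint_positions": joint angles; "qvel": joint speeds; "effort": joint torques, N m; "tool_pos": TCP position; "tool_rot": TCP orientation; "wrist_force": force on the tool from outside, world axes, zero at the start; "ft_torque": the same for the moment, N m; "gripper_width": finger opening in m; "grip_force": force on a finger pad.
Only numpy, scipy, OpenCV 4.12 (cv2) and the standard library are available. Lean on these libraries where they do the work, as an engineer would, in place of code of your own. Each camera call takes 0.05 s, during which the arm holds its last target. There are 200 camera calls.

## Working session

There is one attempt and no reset: what is moved stays moved. The work goes in short steps, Python scripts to look and compute and a tool call to move; the robot and the scene stay as the last step left them, time stands still between calls to the robot, and variables do not carry over. Pictures are saved under pics/ and viewed, at most 10 in all, crops included, and the job is handed in when it is done.

Besides the shell and the picture viewer there is one more tool, called after ">>>" in YAML: its name, and indented under it one key for each argument. servo_tool: Moves the arm, as the interface text tells. Its arguments: {"type":"object","properties":{"deltas":{"type":"array","items":{"type":"number"}},"gripper":{"type":"number"}},"required":["deltas"]}

```bash
mkdir -p pics; python3 - <<'E'
from rig import *
import cv2
print(pinch_z, sense())
for n in ("side","top"):
    cv2.imwrite(f"pics/{n}0.png",camera(n)[:,:,::-1]); print(n,camera_params(n))
E
```

```text
0.0187 {'t': 0.0, 'joint_positions': array([ 1.09978142,  0.53720193, -0.00445256,  1.53883873,  0.00260236,
        1.06729145, -0.07121527]), 'qvel': array([-1.00425040e-03, -1.11427065e-04,  9.07629094e-04, -9.37126810e-05,
       -5.17089244e-04,  1.52503950e-03, -4.31097351e-04]), 'effort': array([ 7.25519476e-04, -5.70984507e+01,  9.91177149e-01, -2.51603293e+01,
       -5.62128390e-02,  1.80288241e-02,  1.32902851e-04]), 'tool_pos': array([ 0.25575615, -0.59691271,  0.23782918]), 'tool_rot': array([-8.34750389e-04,  9.79578075e-01,  2.01062289e-01, -2.33635574e-04]), 'wrist_force': array([-0.32773423, -0.12497579,  0.13864523]), 'ft_torque': array([ 0.0100452 , -0.00460635, -0.05112679]), 'grip_force': 0.0, 'gripper_width': 0.08773514280453933}
side {'mtx': array([[403.83894504,   0.        , 279.89393482],
       [  0.        , 403.83894504, 214.48468439],
       [  0.        ,   0.        ,   1.        ]]), 'cam_to_world': array([[-0.9961964 , -0.04611393,  0.073934  ,  0.39056063],
       [-0.08692406,  0.5851005 , -0.80628879,  0.96164382],
       [-0.00607767, -0.80964864, -0.58688342,  0.74549964],
       [ 0.        ,  0.        ,  0.        ,  1.        ]])}
top {'mtx': array([[536.48528627,   0.        , 284.76397821],
       [  0.        , 536.48528627, 205.48695917],
       [  0.        ,   0.        ,   1.        ]]), 'cam_to_world': array([[-0.02208356, -0.99250204,  0.12021656,  0.36469482],
       [-0.99964583,  0.02013478, -0.01740133,  0.04333576],
       [ 0.01485032, -0.12055827, -0.99259517,  1.19721995],
       [ 0.        ,  0.        ,  0.        ,  1.        ]])}
```

View pics/side0.png

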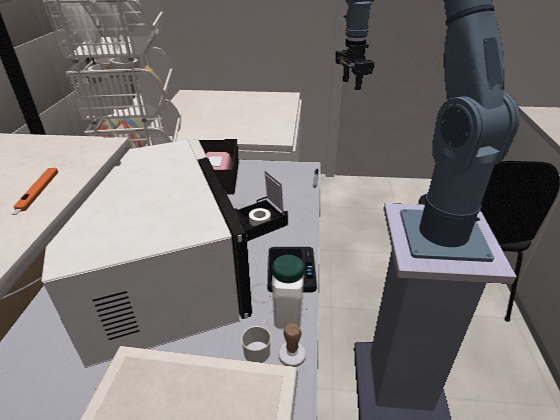

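View pics/top0.png

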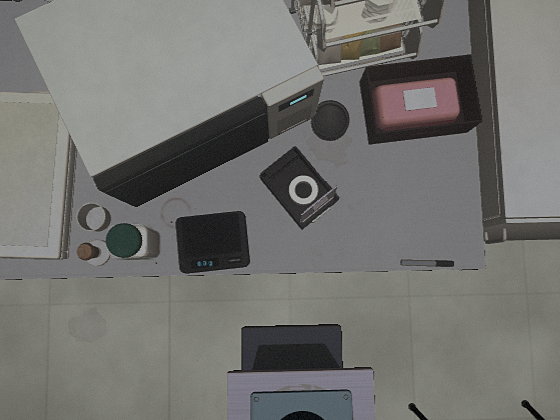

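```bash
python3 - <<'E'
import cv2,numpy as np
t=cv2.imread("pics/top0.png")[135:240,235:365]; s=cv2.imread("pics/side0.png")[160:240,225:325]
t=cv2.resize(t,None,fx=4.6,fy=4.6,interpolation=3)
t=cv2.convertScaleAbs(t,alpha=1.8,beta=20)
s=cv2.convertScaleAbs(cv2.resize(s,None,fx=6,fy=6,interpolation=3),alpha=1.8,beta=20)
cv2.imwrite("pics/tc.png",t);cv2.imwrite("pics/sc.png",s)
E
```

```text
(no output)
```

View pics/tc.png

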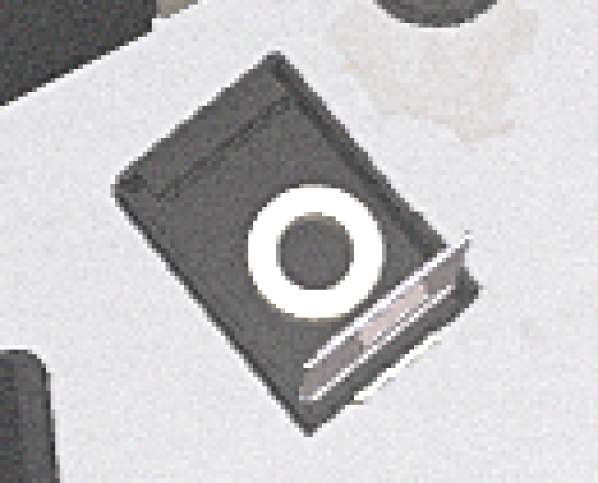

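View pics/sc.png

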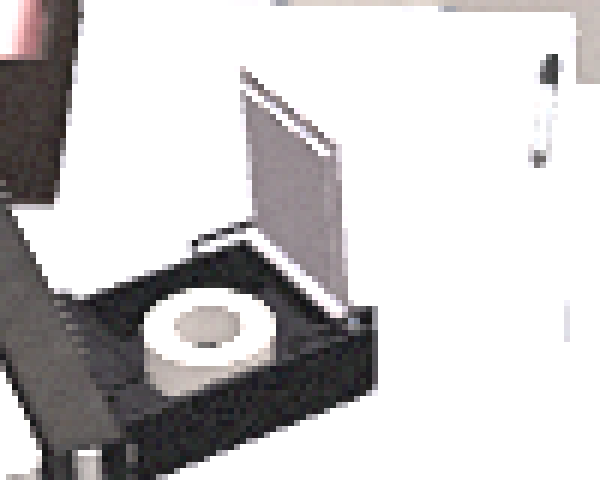

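```bash
cat > h.py <<'E'
import numpy as np,cv2
from rig import *
def ray(n,u,v,z):
    P=camera_params(n);T=P["cam_to_world"];d=T[:3,:3]@np.linalg.solve(P["mtx"],[u,v,1]);o=T[:3,3]
    return o+d*(z-o[2])/d[2]
def proj(n,p):
    P=camera_params(n);T=P["cam_to_world"];c=T[:3,:3].T@(np.asarray(p)-T[:3,3]);q=P["mtx"]@c;return q[:2]/q[2]
E
python3 - <<'E'
from h import *
np.set_printoptions(precision=4,suppress=True)
f=lambda u,v,z:ray("top",u/4.6+235-.4,v/4.6+135-.4,z)
im=cv2.imread("pics/top0.png")[135:240,235:365]
m=(im.max(2)<75).astype(np.uint8); m[:45,:38]=0
cs=max(cv2.findContours(m,0,2)[0],key=cv2.contourArea)
h=cv2.convexHull(cs); r=cv2.minAreaRect(h); q=cv2.boxPoints(r); print(q*4.6)
W=np.array([f(*(p*4.6+1.8),0.045)for p in q]); print(W,[np.linalg.norm(W[i]-W[i-1])for i in range(4)])
H=[f(276,54,.054),f(117,190,.054),f(308,433,.050),f(479,288,.050)];H=np.array(H);print(H,[np.linalg.norm(H[i]-H[i-1])for i in range(4)])
for C in (H,):
    x=(C[0]+C[1]-C[2]-C[3]);y=C[1]+C[2]-C[0]-C[3];print("yaw",np.arctan2(x[1],x[0]),np.arctan2(-y[0],y[1]),C.mean(0))
print("roll",f(316,252,.034))
print("flap top corners",f(303,380,.15),f(467,250,.15))
# side: flap top corners and lip
print([ray("side",225+u/6-.4,160+v/6-.4,.15) for u,v in((243,75),(337,148))])
E
```

```text
[[100.7475 188.977 ]
 [290.7803  30.6164]
 [500.4196 282.1836]
 [310.3868 440.5443]]
[[ 0.5699  0.0824  0.045 ]
 [ 0.6449 -0.0095  0.045 ]
 [ 0.5217 -0.1055  0.045 ]
 [ 0.4487 -0.0138  0.045 ]] [np.float64(0.15474432114550904), np.float64(0.11853447237529613), np.float64(0.15615761184798693), np.float64(0.11720171562330146)]
[[ 0.6324 -0.001   0.054 ]
 [ 0.5686  0.0753  0.054 ]
 [ 0.4527 -0.0117  0.05  ]
 [ 0.5193 -0.0938  0.05  ]] [np.float64(0.1463660869300133), np.float64(0.0994184586740553), np.float64(0.14491580533389636), np.float64(0.10574132708798074)]
yaw 0.6657074913942911 0.6885965266212899 [ 0.5432 -0.0078  0.052 ]
roll [ 0.5403 -0.0185  0.034 ]
flap top corners [ 0.4677 -0.0053  0.15  ] [ 0.5224 -0.0773  0.15  ]
[array([ 0.5274, -0.0645,  0.15  ]), array([ 0.4757, -0.0004,  0.15  ])]
```

```bash
python3 - <<'E'
from h import *
np.set_printoptions(precision=4,suppress=True)
f=lambda u,v,z:ray("top",u/4.6+235-.4,v/4.6+135-.4,z)
L=(f(163,198,.060)+f(290,98,.060))/2; E=(f(303,367,.152)+f(468,236,.152))/2
E2=(f(303,372,.152)+f(468,240,.152))/2
# side-view flap edge mid: inner top edge corners
S=sum(ray("side",225+u/6-.4,160+v/6-.4,.152) for u,v in((243,75),(337,146)))/2
print("lip leadin",L,"edge top",E,"edge side",S,"dist",np.linalg.norm((L-E)[:2]),np.linalg.norm((L-S)[:2]))
d=L-E;print("yaw",np.arctan2(d[1],d[0]))
for C,y in (((.547,-.010),.68),((.545,-.0095),.675)):
    c,s=np.cos(y),np.sin(y);R=np.array([[c,-s],[s,c]])
    for n,P in(("lip",L),("edge",E),("sideedge",S)): print(n,R.T@(P[:2]-C)*1000)
    for p in ((-75,52,0),(-75,-52,0),(-75,-52,.042),(75,-52,.042),(75,52,.042),(75,52,.0),(-62,50,.053),(-62,-50,.053)):
        w=R@np.array(p[:2])/1000+C; print(p,(proj("top",[*w,p[2]])-[235-.4,135-.4])*4.6,(proj("side",[*w,p[2]])-[225-.4,160-.4])*6)
E
```

```text
lip leadin [0.5865 0.0234 0.06  ] edge top [ 0.5006 -0.0415  0.152 ] edge side [ 0.5012 -0.03    0.152 ] dist 0.10770317179113514 0.10065924773510662
yaw 0.6475614676217305
lip [51.7701  1.1525]
edge [-55.8764   4.6457]
sideedge [-48.1629  13.2229]
(-75, 52, 0) [313.4936 434.055 ] [379.782 384.671]
(-75, -52, 0) [474.8355 297.4927] [268.9796 287.9698]
(-75, -52, 0.042) [484.8656 285.7735] [267.2828 222.6282]
(75, -52, 0.042) [279.6836  48.1341] [ 14.4227 316.488 ]
(75, 52, 0.042) [112.7592 186.1405] [118.5302 422.7587]
(75, 52, 0.0) [115.5461 201.2546] [123.578  491.5794]
(-62, 50, 0.053) [304.1316 401.2152] [356.4461 306.1412]
(-62, -50, 0.053) [466.2684 264.2939] [247.919  214.5274]
lip [53.0126 -0.2288]
edge [-54.65     2.7261]
sideedge [-46.9794  11.3418]
(-75, 52, 0) [311.6404 438.2662] [383.6422 385.9976]
(-75, -52, 0) [473.7232 302.4485] [273.3687 288.8433]
(-75, -52, 0.042) [483.7162 290.9031] [271.7558 223.4833]
(75, -52, 0.042) [279.6905  52.1637] [ 18.2955 316.7205]
(75, 52, 0.042) [112.031  189.4013] [121.6959 423.4076]
(75, 52, 0.0) [114.8435 204.4057] [126.6784 492.2392]
(-62, 50, 0.053) [302.3138 405.5341] [360.3455 307.3772]
(-62, -50, 0.053) [465.1951 269.358 ] [252.3469 215.3367]
```

>>> servo_tool:
  deltas: [0, 0, 0, 0, 0, -0.9, 0, 0, 0, 0, 0, -0.9, 0, 0, 0, 0, 0, -0.9, 0.9, -0.5, 0, 0, 0, 0, 0.9, -0.5, 0, 0, 0, 0, 0.9, -0.5, 0, 0, 0, 0, 0.9, -0.5, 0, 0, 0, 0, 0.9, -0.5, 0, 0, 0, 0, 0.9, -0.5, 0, 0, 0, 0, 0.9, -0.5, 0, 0, 0, 0, 0.9, -0.5, 0, 0, 0, 0, 0.9, -0.5, 0, 0, 0, 0]
  gripper: -1

```text
t: 1.6
tool_pos: [0.4671, -0.0812, 0.2387]
tool_rot: [0.0, 0.944, 0.331, -0.0]
wrist_force: [-0.2, -0.4, -0.8]
gripper_width: 0.0004
grip_force: 0.0
```

>>> servo_tool:
  deltas: [0, -0.04, 0.77, 0, 0, 0, 0, -0.04, 0.77, 0, 0, 0, 0, -0.04, 0.76, 0, 0, 0, 0, 0, 0, 0, 1, 0, 0, 0, 0, 0, 1, 0, 0, 0, 0, 0, 1, 0, 0, 0, 0, 0, 0, 0, 0, 0, 0, 0, 0, 0]

```text
t: 2.6
tool_pos: [0.4628, -0.0771, 0.1009]
tool_rot: [-0.049, 0.933, 0.328, 0.141]
wrist_force: [0.6, -0.1, 0.3]
gripper_width: 0.0005
grip_force: 0.0
```

```bash
python3 - <<'E'
from h import *
s=sense();p=s["tool_pos"];c,k=np.cos(.675),np.sin(.675);d=p[:2]-[.545,-.0095]
print("box",c*d[0]+k*d[1],-k*d[0]+c*d[1],p[2],s["wrist_force"])
t=camera("top")[110:240,220:370,::-1];q=camera("side")[130:240,225:340,::-1]
t=cv2.resize(t,(660,572));q=cv2.resize(q,(598,572))
cv2.imwrite("pics/p1.png",cv2.convertScaleAbs(cv2.resize(np.hstack([t,q]),(800,364)),alpha=1.7,beta=20))
E
```

```text
box -0.10635676987925038 -0.0013954797179194095 0.10089470361524705 [ 0.59034827 -0.06000475  0.30994546]
```

View pics/p1.png

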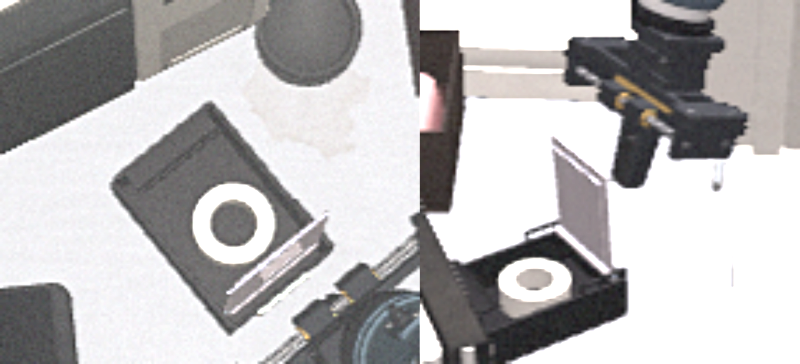

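```bash
python3 - <<'E'
import numpy as np
cur=np.array([-.1064,.1009]);tau=.3
def rows(cur,tau,ths):
    for th in ths:
        t=.3 if th>1.05 else max(0,.3-(1.05-th)*.75)
        r=.055;corner=np.array([-.062,.046])+r*np.array([np.cos(th),np.sin(th)])+.0025*np.array([-np.sin(th),np.cos(th)])
        tgt=corner-.009*np.array([np.cos(t),np.sin(t)]);d=tgt-cur
        x=np.array([np.cos(tau),np.sin(tau)]);z=np.array([np.sin(tau),-np.cos(tau)])
        print([round(th,2),round(t,2)],f"{d@x/.06:.2f}, 0, {d@z/.06:.2f}, 0, {-(tau-t)/.1 if 0 else (t-tau)/.1:.2f}, 0")
        cur=cur+round(d@x/.06,2)*.06*x+round(d@z/.06,2)*.06*z;tau=tau+round((t-tau)/.1,2)*.1
rows(cur,tau,[1.8,1.65]+list(np.arange(1.55,0.04,-.1)))
E
```

```text
[1.8, 0.3] 0.31, 0, 0.18, 0, 0.00, 0
[1.65, 0.3] 0.14, 0, 0.01, 0, 0.00, 0
[np.float64(1.55), 0.3] 0.09, 0, 0.02, 0, 0.00, 0
[np.float64(1.45), 0.3] 0.08, 0, 0.03, 0, 0.00, 0
[np.float64(1.35), 0.3] 0.09, 0, 0.04, 0, 0.00, 0
[np.float64(1.25), 0.3] 0.08, 0, 0.04, 0, 0.00, 0
[np.float64(1.15), 0.3] 0.07, 0, 0.06, 0, 0.00, 0
[np.float64(1.05), np.float64(0.3)] 0.07, 0, 0.06, 0, -0.00, 0
[np.float64(0.95), np.float64(0.22)] 0.06, 0, 0.05, 0, -0.75, 0
[np.float64(0.85), np.float64(0.15)] 0.06, 0, 0.06, 0, -0.75, 0
[np.float64(0.75), np.float64(0.07)] 0.06, 0, 0.06, 0, -0.75, 0
[np.float64(0.65), 0] 0.06, 0, 0.06, 0, -0.75, 0
[np.float64(0.55), 0] 0.05, 0, 0.07, 0, 0.00, 0
[np.float64(0.45), 0] 0.05, 0, 0.08, 0, 0.00, 0
[np.float64(0.35), 0] 0.04, 0, 0.09, 0, 0.00, 0
[np.float64(0.25), 0] 0.03, 0, 0.08, 0, 0.00, 0
[np.float64(0.15), 0] 0.03, 0, 0.09, 0, 0.00, 0
[np.float64(0.05), 0] 0.01, 0, 0.09, 0, 0.00, 0
```

>>> servo_tool:
  deltas: [0.31, 0, 0.18, 0, 0, 0, 0.14, 0, 0.01, 0, 0, 0, 0.09, 0, 0.02, 0, 0, 0, 0.08, 0, 0.03, 0, 0, 0, 0.09, 0, 0.04, 0, 0, 0, 0.08, 0, 0.04, 0, 0, 0, 0.07, 0, 0.06, 0, 0, 0, 0.07, 0, 0.06, 0, 0, 0]

```text
t: 3.7
tool_pos: [0.5103, -0.0391, 0.0918]
tool_rot: [-0.049, 0.933, 0.327, 0.141]
wrist_force: [0.3, -0.8, 2.1]
gripper_width: 0.0005
grip_force: 0.6
```

```bash
cat >> h.py <<'E'
def st():
    s=sense();p=s["tool_pos"];c,k=np.cos(.675),np.sin(.675);d=p[:2]-[.545,-.0095];f=s["wrist_force"]
    print("t",s["t"],"box mm",np.round([1e3*(c*d[0]+k*d[1]),1e3*(-k*d[0]+c*d[1]),1e3*p[2]],1),"F box",np.round([c*f[0]+k*f[1],-k*f[0]+c*f[1],f[2]],1))
def pic(n):
    t=camera("top")[110:240,220:370,::-1];q=camera("side")[130:240,225:340,::-1]
    t=cv2.resize(t,(660,572),interpolation=cv2.INTER_CUBIC);q=cv2.resize(q,(598,572),interpolation=cv2.INTER_CUBIC)
    cv2.imwrite(f"pics/{n}.png",cv2.convertScaleAbs(cv2.resize(np.hstack([t,q]),(800,364)),alpha=1.7,beta=20))
E
python3 -c "
from h import *
st();pic('p2')"
```

```text
t 3.7 box mm [-45.6  -1.4  91.8] F box [-0.2 -0.8  2.1]
```

View pics/p2.png

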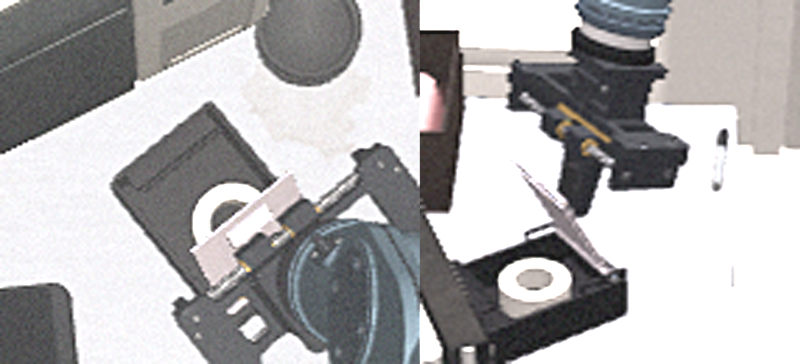

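The flap is leaning forward, with the fingertip on its outer face at about (575,210) in the side half. The step shows white at (255,228) in the top half and is centred on the finger. The fold is going as planned, so I'll continue it.

>>> servo_tool:
  deltas: [0.06, 0, 0.05, 0, -0.75, 0, 0.06, 0, 0.06, 0, -0.75, 0, 0.06, 0, 0.06, 0, -0.75, 0, 0.06, 0, 0.06, 0, -0.75, 0, 0.05, 0, 0.07, 0, 0, 0, 0.05, 0, 0.08, 0, 0, 0, 0.04, 0, 0.09, 0, 0, 0, 0.03, 0, 0.08, 0, 0, 0, 0.03, 0, 0.09, 0, 0, 0, 0.01, 0, 0.09, 0, 0, 0, 0, 0, 0, 0, 0, 0]

```text
t: 5.18
tool_pos: [0.5326, -0.0211, 0.0506]
tool_rot: [-0.0, 0.944, 0.331, -0.0]
wrist_force: [1.1, -0.1, 0.5]
gripper_width: 0.0006
grip_force: 0.5
```

```bash
python3 -c "
from h import *
st()"
```

```text
t 5.175 box mm [-17.   -1.3  50.6] F box [ 0.7 -0.8  0.5]
```

>>> servo_tool:
  deltas: [0, 0, 0.02, 0, 0, 0, 0, 0, 0.02, 0, 0, 0, 0, 0, 0, 0, 0, 0]

```text
t: 5.55
tool_pos: [0.5327, -0.0211, 0.0488]
tool_rot: [0.0, 0.944, 0.331, -0.0]
wrist_force: [-0.6, -0.8, 3.6]
gripper_width: 0.0004
grip_force: 1.5
```

```bash
python3 -c "
from h import *
st();pic('p3')"
```

```text
t 5.55 box mm [-16.8  -1.3  48.8] F box [-1.  -0.2  3.6]
```

View pics/p3.png

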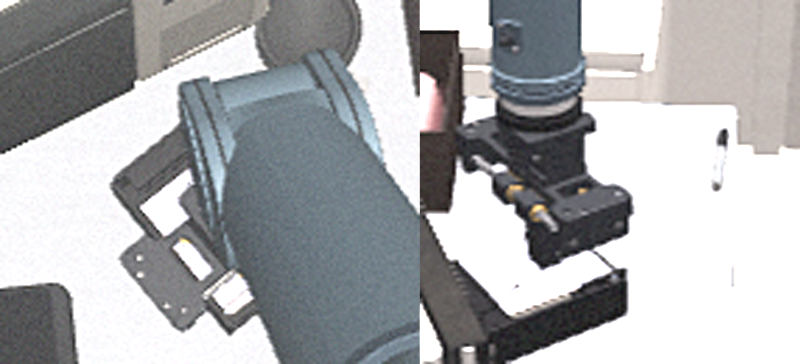

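>>> servo_tool:
  deltas: [0, 0, 0.02, 0, 0, 0, 0, 0, 0, 0, 0, 0]

```text
t: 5.9
tool_pos: [0.5328, -0.0211, 0.0482]
tool_rot: [0.0, 0.944, 0.331, -0.0]
wrist_force: [-2.8, -0.2, 11.0]
gripper_width: 0.0007
grip_force: 5.9
```

>>> servo_tool:
  deltas: [0, 0, 0.01, 0, 0, 0, 0, 0, 0, 0, 0, 0]

```text
t: 6.15
tool_pos: [0.5329, -0.0211, 0.048]
tool_rot: [0.0, 0.944, 0.331, -0.0]
wrist_force: [-3.5, 0.1, 15.6]
gripper_width: 0.001
grip_force: 7.8
```

>>> servo_tool:
  deltas: [0.07, -0.02, -0.005, 0, 0, 0, 0.07, 0, 0, 0, 0, 0, 0.07, 0, 0, 0, 0, 0, 0.06, 0, 0, 0, 0, 0, 0.05, 0, 0, 0, 0, 0]

```text
t: 6.78
tool_pos: [0.5467, -0.0101, 0.048]
tool_rot: [0.001, 0.944, 0.33, -0.001]
wrist_force: [-4.2, -4.7, 14.7]
gripper_width: 0.0007
grip_force: 7.2
```

```bash
python3 -c "
from h import *
st()"
```

```text
t 6.775 box mm [ 1.  -1.5 48. ] F box [-6.2 -1.  14.7]
```

>>> servo_tool:
  deltas: [0, 0, -0.01, 0, 0, 0, 0.04, 0, 0, 0, 0, 0, 0.04, 0, 0, 0, 0, 0]

```text
t: 7.15
tool_pos: [0.5495, -0.0078, 0.0482]
tool_rot: [0.001, 0.944, 0.33, -0.002]
wrist_force: [-6.7, -8.1, 11.8]
gripper_width: 0.0005
grip_force: 6.4
```

```bash
python3 -c "
from h import *
st();pic('p4')"
```

```text
t 7.15 box mm [ 4.6 -1.5 48.2] F box [-10.3  -2.1  11.8]
```

View pics/p4.png

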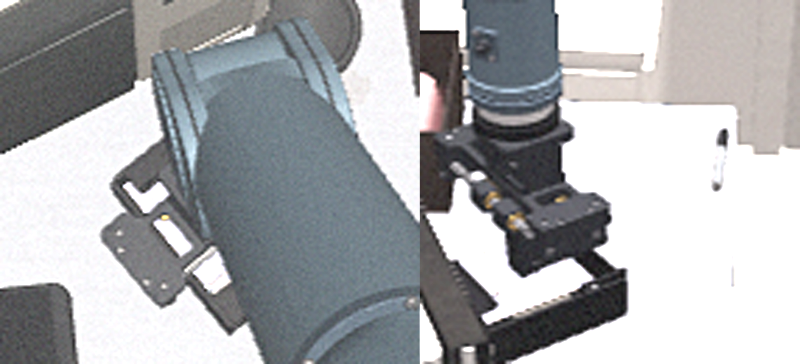

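>>> servo_tool:
  deltas: [0.04, 0, 0, 0, 0, 0, 0.04, 0, 0, 0, 0, 0]

```text
t: 7.5
tool_pos: [0.5512, -0.0064, 0.0478]
tool_rot: [0.001, 0.944, 0.33, -0.004]
wrist_force: [-9.9, -9.4, 16.3]
gripper_width: 0.0007
grip_force: 7.9
```

```bash
python3 -c "
from h import *
st()"
```

```text
t 7.5 box mm [ 6.8 -1.4 47.8] F box [-13.6  -1.1  16.3]
```

>>> servo_tool:
  deltas: [0, 0, -0.01, 0, 0, 0, 0, 0, 0, 0, 0, 0]

```text
t: 7.75
tool_pos: [0.5531, -0.0043, 0.0484]
tool_rot: [0.001, 0.944, 0.33, -0.002]
wrist_force: [-3.5, -4.3, 6.8]
gripper_width: 0.0
grip_force: 3.6
```

```bash
python3 -c "
from h import *
st();pic('p5')
a=cv2.imread('pics/p4.png');b=cv2.imread('pics/p5.png')
m=np.hstack([a[120:364,90:260],a[220:364,:][:0].reshape(0,0,3) if 0 else b[120:364,90:260],a[120:364,420:640],b[120:364,420:640]])
cv2.imwrite('pics/p5c.png',m)
"
```

```text
t 7.75 box mm [ 9.6 -1.  48.4] F box [-5.4 -1.2  6.8]
```

View pics/p5c.png

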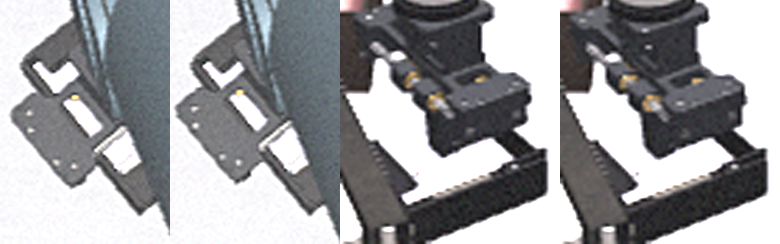

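>>> servo_tool:
  deltas: [0.03, 0, 0, 0, 0, 0, 0.03, 0, 0, 0, 0, 0, 0.03, 0, 0, 0, 0, 0, 0, 0, 0, 0, 0, 0]

```text
t: 8.35
tool_pos: [0.5572, -0.0006, 0.0483]
tool_rot: [0.001, 0.944, 0.331, -0.002]
wrist_force: [-4.3, -3.8, 7.6]
gripper_width: 0.0004
grip_force: 3.7
```

```bash
python3 -c "
from h import *
st()"
```

```text
t 8.35 box mm [15.1 -0.7 48.3] F box [-5.7 -0.3  7.6]
```

>>> servo_tool:
  deltas: [0.03, 0, 0, 0, 0, 0, 0.03, 0, 0, 0, 0, 0, 0.02, 0, 0, 0, 0, 0, 0, 0, 0, 0, 0, 0]

```text
t: 8.85
tool_pos: [0.561, 0.0026, 0.0482]
tool_rot: [0.001, 0.944, 0.331, -0.002]
wrist_force: [-3.9, -4.2, 6.1]
gripper_width: 0.0006
grip_force: 3.3
```

```bash
python3 -c "
from h import *
st()"
```

```text
t 8.85 box mm [20.  -0.6 48.2] F box [-5.6 -0.8  6.1]
```

>>> servo_tool:
  deltas: [0.03, 0, 0.003, 0, 0, 0, 0.03, 0, 0, 0, 0, 0, 0, 0, 0, 0, 0, 0]

```text
t: 9.22
tool_pos: [0.5636, 0.0047, 0.048]
tool_rot: [0.001, 0.944, 0.331, -0.002]
wrist_force: [-5.2, -3.6, 6.1]
gripper_width: 0.0005
grip_force: 3.6
```

>>> servo_tool:
  deltas: [0.03, 0, 0, 0, 0, 0, 0, 0, 0, 0, 0, 0]

```text
t: 9.48
tool_pos: [0.5652, 0.006, 0.048]
tool_rot: [0.001, 0.944, 0.331, -0.002]
wrist_force: [-4.9, -3.5, 6.7]
gripper_width: 0.0004
grip_force: 3.4
```

```bash
python3 -c "
from h import *
st()"
```

```text
t 9.475 box mm [25.4 -0.5 48. ] F box [-6.   0.3  6.7]
```

>>> servo_tool:
  deltas: [0.02, 0, 0, 0, 0, 0, 0, 0, 0, 0, 0, 0]

```text
t: 9.72
tool_pos: [0.566, 0.0067, 0.048]
tool_rot: [0.0, 0.944, 0.331, -0.002]
wrist_force: [-3.7, -3.0, 6.6]
gripper_width: 0.0005
grip_force: 3.3
```

>>> servo_tool:
  deltas: [0.02, 0, 0, 0, 0, 0, 0, 0, 0, 0, 0, 0]

```text
t: 9.98
tool_pos: [0.567, 0.0075, 0.048]
tool_rot: [0.0, 0.944, 0.331, -0.002]
wrist_force: [-3.4, -3.0, 6.5]
gripper_width: 0.0003
grip_force: 3.2
```

```bash
python3 -c "
from h import *
st()"
```

```text
t 9.975 box mm [27.8 -0.5 48. ] F box [-4.6 -0.3  6.5]
```

>>> servo_tool:
  deltas: [0.02, 0, 0, 0, 0, 0, 0, 0, 0, 0, 0, 0]

```text
t: 10.22
tool_pos: [0.568, 0.0083, 0.048]
tool_rot: [0.0, 0.944, 0.331, -0.002]
wrist_force: [-3.8, -3.4, 6.9]
gripper_width: 0.0003
grip_force: 3.1
```

>>> servo_tool:
  deltas: [0.02, 0, 0, 0, 0, 0, 0, 0, 0, 0, 0, 0]

```text
t: 10.48
tool_pos: [0.569, 0.0091, 0.048]
tool_rot: [0.0, 0.944, 0.331, -0.002]
wrist_force: [-3.2, -2.5, 5.8]
gripper_width: 0.0008
grip_force: 3.0
```

```bash
python3 -c "
from h import *
st();pic('p6')
a=cv2.imread('pics/p5.png');b=cv2.imread('pics/p6.png')
cv2.imwrite('pics/p6c.png',np.hstack([a[120:364,90:260],b[120:364,90:260],a[120:364,420:640],b[120:364,420:640]]))
"
```

```text
t 10.475 box mm [30.4 -0.5 48. ] F box [-4.   0.1  5.8]
```

>>> servo_tool:
  deltas: [0.02, 0, 0, 0, 0, 0, 0, 0, 0, 0, 0, 0]

```text
t: 10.82
tool_pos: [0.5698, 0.0098, 0.048]
tool_rot: [0.0, 0.944, 0.331, -0.002]
wrist_force: [-4.2, -3.8, 6.7]
gripper_width: 0.0002
grip_force: 3.9
```

>>> servo_tool:
  deltas: [0.02, 0, 0, 0, 0, 0, 0, 0, 0, 0, 0, 0]

```text
t: 11.08
tool_pos: [0.5698, 0.0098, 0.0477]
tool_rot: [0.001, 0.944, 0.33, -0.003]
wrist_force: [-5.6, -5.0, 7.5]
gripper_width: 0.0005
grip_force: 4.7
```

```bash
python3 -c "
from h import *
st()
a=cv2.imread('pics/p3.png');b=cv2.imread('pics/p6.png')
# box near/hinge corner regions, shift by template match
for n,(x0,y0,x1,y1) in {'top left corner':(105,165,135,205),'side right corner':(600,290,640,320)}.items():
    T=b[y0:y1,x0:x1];r=cv2.matchTemplate(a[y0-15:y1+15,x0-15:x1+15],T,cv2.TM_CCOEFF_NORMED);print(n,cv2.minMaxLoc(r)[1::2],'expect 15,15')
"
```

```text
t 11.075 box mm [31.4 -0.4 47.7] F box [-7.5 -0.4  7.5]
top left corner (0.8424305319786072, (24, 7)) expect 15,15
side right corner (0.9984726905822754, (15, 15)) expect 15,15
```

>>> servo_tool:
  deltas: [0.02, 0, 0, 0, 0, 0, 0, 0, 0, 0, 0, 0]

```text
t: 11.32
tool_pos: [0.5699, 0.0099, 0.0475]
tool_rot: [0.001, 0.944, 0.33, -0.004]
wrist_force: [-7.5, -6.7, 8.3]
gripper_width: 0.0001
grip_force: 6.0
```

>>> servo_tool:
  deltas: [0.02, 0, -0.004, 0, 0, 0, 0, 0, 0, 0, 0, 0]

```text
t: 11.58
tool_pos: [0.57, 0.01, 0.0475]
tool_rot: [0.001, 0.944, 0.33, -0.005]
wrist_force: [-8.7, -7.1, 8.5]
gripper_width: 0.0005
grip_force: 7.0
```

```bash
python3 -c "
from h import *
st()"
```

```text
t 11.575 box mm [31.7 -0.4 47.5] F box [-11.3  -0.1   8.5]
```

>>> servo_tool:
  deltas: [-0.04, 0, 0, 0, 0, 0, 0, 0, -0.01, 0, 0, 0, -0.01, 0, -0.04, 0, 0, 0, -0.02, 0, -0.1, 0, 0, 0, 0, 0, -0.4, 0, 0, 0, 0, 0, -0.9, 0, 0, 0, -0.5, 0, -0.8, 0, 0, 0]

```text
t: 12.45
tool_pos: [0.5495, -0.0051, 0.1859]
tool_rot: [-0.0, 0.943, 0.333, 0.002]
wrist_force: [0.6, -0.8, 1.0]
gripper_width: 0.0002
grip_force: 0.0
```

>>> servo_tool:
  deltas: [-1, 0, -0.2, 0, 0, 0, -1, 0, 0, 0, 0, 0, -1, 0.5, 0, 0, 0, 0, -0.9, 0.5, 0, 0, 0, 0, -0.9, 0.5, 0, 0, 0, 0, -0.9, 0.5, 0, 0, 0, 0, -0.9, 0.5, 0, 0, 0, 0, 0, 0, 0, 0, 0, 0]

```text
t: 13.45
tool_pos: [0.3322, -0.3727, 0.1962]
tool_rot: [0.002, 0.945, 0.328, 0.0]
wrist_force: [1.0, 0.0, 0.3]
gripper_width: 0.0005
grip_force: 0.0
```

```bash
python3 -c "
from h import *
st();pic('p7')
g=lambda n:cv2.cvtColor(camera(n)[:,:,::-1].copy(),6)
for n,(x0,y0,x1,y1) in dict(top=(262,145,300,180),side=(225,200,292,240)).items():
    a=cv2.imread(f'pics/{n}0.png',0);b=g(n)
    for nm,(x0,y0,x1,y1) in ((n,(x0,y0,x1,y1)),(n+' scale',(175,208,252,275) if n=='top' else (265,245,318,292))):
        print(nm,cv2.phaseCorrelate(a[y0:y1,x0:x1].astype(float),b[y0:y1,x0:x1].astype(float)))
"
```

```text
t 13.45 box mm [-393.1 -150.6  196.2] F box [ 0.8 -0.6  0.3]
top ((1.015712813637709, 0.2342165169818422), 0.5481990089299403)
top scale ((-0.03200712492635205, 0.017964136531524844), 1.0365226827836276)
side ((-0.3142731034371806, 0.058215785469410974), 0.4335318236451209)
side scale ((-0.011353401179807321, 0.031653507200839925), 0.9950038062135138)
```

View pics/p7.png

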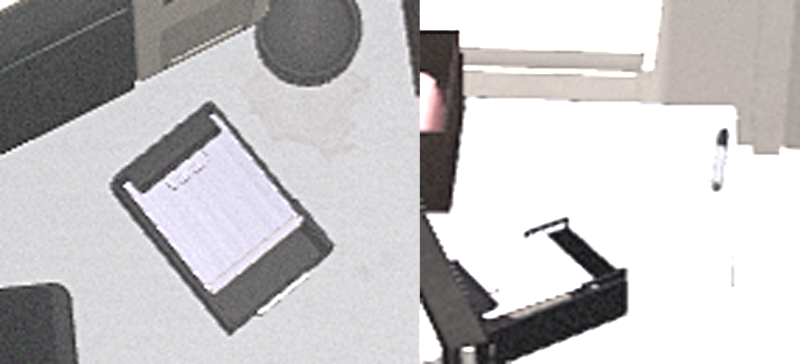

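```bash
python3 -c "
from h import *
c,k=np.cos(.675),np.sin(.675)
# upsampled bright mask of the flap for its far corners
im=camera('top')[:,:,::-1];g=cv2.resize(im[135:235,250:345],None,fx=8,fy=8,interpolation=cv2.INTER_CUBIC).min(2)
m=(g>140).astype(np.uint8);n,l,s,_=cv2.connectedComponentsWithStats(m)
ys,xs=np.mgrid[:g.shape[0],:g.shape[1]]
def bx(u,v,z):
    d=ray('top',u,v,z)[:2]-[.545,-.0095];return np.array([c*d[0]+k*d[1],-k*d[0]+c*d[1]])*1e3
i=l[int((220/2.798+0)*0+ (245/2.798+110-135)*8), int((220/2.798+220-250)*8)];print('label',i,s[i])
P=np.argwhere(l==i)[::3];B=np.array([bx(x/8+250-.44,y/8+135-.44,.0495) for y,x in P])
for lo in range(-48,52,8):
    q=B[(B[:,1]>=lo)&(B[:,1]<lo+8),0]
    if len(q): print(lo,np.round([q.min(),q.max()],1))
print('box corners',[bx(p[0]/2.798+220-.3,p[1]/2.798+110-.3,z).round(1) for p,z in (((212,102),.042),((113,184),.042),((232,333),0),((333,246),.042))])
"
```

```text
label 0 [     0      0    760    800 606079]Traceback (most recent call last):
  File "<string>", line 11, in <module>
    P=np.argwhere(l==i)[::3];B=np.array([bx(x/8+250-.44,y/8+135-.44,.0495) for y,x in P])
                                         ~~^^^^^^^^^^^^^^^^^^^^^^^^^^^^^^^
  File "<string>", line 9, in bx
    d=ray('top',u,v,z)[:2]-[.545,-.0095];return np.array([c*d[0]+k*d[1],-k*d[0]+c*d[1]])*1e3
      ~~~^^^^^^^^^^^^^
  File "h.py", line 4, in ray
    P=camera_params(n);T=P["cam_to_world"];d=T[:3,:3]@np.linalg.solve(P["mtx"],[u,v,1]);o=T[:3,3]
ValueError: time passes only in moves, steps and waits
```

```bash
python3 -c "
from h import *
c,k=np.cos(.675),np.sin(.675)
def bx(p,z):
    d=ray('top',p[0]/2.798+220-.3,p[1]/2.798+110-.3,z)[:2]-[.545,-.0095];return (np.array([c*d[0]+k*d[1],-k*d[0]+c*d[1]])*1e3).round(1)
print('flap far corners',bx((126,184),.0505),bx((214,114),.0505))
print('lip edge',bx((142,194),.06),bx((221,132),.06))
print('rear',bx((210,292),.0485),bx((302,218),.0485))
print('step foot',bx((172,190),.0495),bx((208,160),.0495))
print('box',[bx(p,z) for p,z in (((212,102),.042),((113,184),.042),((232,333),0),((333,246),.042))])
"
```

```text
flap far corners [66.2 42.7] [ 64.9 -45.3]
lip edge [50.9 39.2] [ 49.2 -38.7]
rear [-39.8  46.7] [-41.3 -45.2]
step foot [39.9 18.2] [ 40.1 -18.4]
box [array([ 74.5, -51.8]), array([74. , 49.7]), array([-73.4,  49.9]), array([-73.2, -50.6])]
```

```bash
python3 -c "
from rig import *
print(sign_off())"
```

```text
the job is handed in; nothing more can be done
None
```

The label box is shut and handed in: the flap lies flat with its edge fully home beneath the lip (measured within about 1 mm of the 22 mm slide), it stayed shut after the fingers withdrew, and the box shows no measurable shift from its place.

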